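# Feed the pot rack past the sprung gate into the tray sealer

### The arm

A 6-joint arm with a two-finger parallel gripper is mounted at the origin on the work surface. World frame = base frame: x ahead of the robot, y to its left, z up, the work surface at z = 0. Lengths are in m, angles in rad, forces in N, time in s.
With the tool pointing down it reaches from about 0.2 to 0.875 m from the base axis. Payload 3.4 kg.
Tool frame: the origin (TCP) lies on the centre line of the jaws, within the pads' length; the fingertips stand 25 mm ahead of it and the grasp point (between the pads) lies 6 mm ahead of it; z points along the fingers, y is the direction in which the jaws open and shut (so a half turn about z gives the same grasp; the last joint's range is limited). The gripper opens to 94 mm and grips with 3 to 60 N. Pads are 16 mm wide; open, the fingers measure 119 mm over their backs; the gripper's body (75 mm by 177 mm) begins 78 mm behind the grasp point.
Start: joints at [1.056, 0.276, 1.505, -0, 1.361, -0.121], TCP at [0.221, 0.531, 0.23] pointing down, gripper open.
Joint ranges: [-2.89, 2.89], [-0.75, 2.08], [0.22, 2.7], [-1.18, 4.32], [0.11, 2.71], [-2.7, 2.7]. Speed limits (rad/s): [2.57, 2.57, 3.14, 3.14, 3.14, 3.14].

### API

Orientations are given as a unit quaternion [x, y, z, w].
In Python, from workcell import robot gives the robot as it stands.
- The arm moves only by the shell command python3 -m crank 'ROWS' [FORCE]. ROWS is a JSON object of lists of equal length, an entry for each row: "twist": the turn, a rotation vector about the tool's x, y, z in degrees, a list of three; "offset": the shift along the tool's x, y, z in cm, a list of three; "grip": the finger opening in cm, from 0 to 9.4. In form: {"twist": [[rx, ry, rz], ...], "offset": [[dx, dy, dz], ...], "grip": [grip, ...]}. A call has exactly 10 rows; each row shifts and turns the commanded pose from where the row before left it, along the tool's axes as they then stand; what a row does not reach is not made up. A row lasts 1/8 s, in which the tool goes at most 62.5 mm and 10.7 degrees, less where a joint would pass 70% of its speed; a pose out of reach is approached as far as the arm can. A call with a gripper value outside its range is refused whole. The fingers move at their own pace and stop on an object; FORCE is the grip in N (left out, the last holds). Time passes only in rows, so rows that do not move let the fingers close, or fill a call up. It gives the time, the measured TCP pose, the force and the opening at its end, in the units of the state.
- robot.get_state(): the state, without advancing time (a new reading comes with each control period).
- robot.get_image(name): name is "scene" or "side" or "wrist"; returns a dict with "image" (480x640x3 uint8, red, green, blue), "camera_matrix" (3x3 intrinsics, pixels), "camera_from_world" (4x4, takes a point from world to camera coordinates); the wrist camera has in their place "T_tool_cam" (4x4, takes a point from camera to tool coordinates, whose origin is the TCP and whose axes are the flange's). Camera axes: x right, y down, z forward; pixel columns grow to the right and rows downward; lengths in m; the calibration is good to about 2 mm. A picture is of the moment at which its call begins: read the wrist's pose just before it. There is no depth.
- robot.job_done(): hands the job in, once; it reports no verdict.
The state is a dict: "time": time; "joint_pos": joint angles; "joint_vel": joint speeds; "joint_torque": joint torques, N m; "tcp_pos": TCP position; "ee_rot": TCP orientation; "ft_force": force on the tool from outside, world axes, zero at the start; "wrist_torque": the same for the moment, N m; "opening": finger opening in m.
Only numpy, scipy, OpenCV 4.12 (cv2) and the standard library are available. Lean on these libraries where they do the work, as an engineer would, in place of code of your own. Each camera call takes 0.05 s, during which the arm holds its last target.

### The job

Feed the rack of lidded foil pots into the tray sealer: with one fingertip press the sprung side gate open and keep holding it so that the gate never touches the rack, while another finger pushes the rack along the lane, past the gate's bent end, until it is fully home against the end stop. Then take the hand away and let the gate spring shut behind the rack. Only touch and push: do not lift or tip the rack or the pots, and leave the tub, the lids and the bottle alone.

Things in the scene. Friction and masses are not known exactly. Their poses are not given: they have to be found in the camera images.
- sealer: Bench tray sealer, 665 x 225 mm, fixed, steel guides, white rear housing and open upright sealing head (320 mm high, from x = +195 mm). White slide deck 50 mm above the table, from x = -330 mm. Origin on the lane's centre line at table height, at the gate line; x = feed direction to the end stop, y = across the lane to the gate side, z up. Nothing stands over the lane before the head.
- rail_end (a point): Start of the fixed guide rail's inner face at deck height (x = -330, y = -70 mm in the sealer's frame). The rail is 36 mm high and runs along x to the end stop. Opposite it the first part of the lane has only the gate leaf.
- lead_in (a point): Deck-level start of the short guide opposite the rail (x = +28, y = +80 mm in the sealer's frame), 36 mm high; it flares in over 35 mm to y = +66 mm, so the last part of the lane is 136 mm wide.
- end_stop (a point): Middle of the face of the end stop across the lane, at deck height (x = +152, y = 0 mm in the sealer's frame). The rack is home when its front face bears squarely on it; its rear face is then at x = +20 mm.
- gate (a joint): Angle of the sprung side gate, rad: 0 = shut, grows as the leaf is pushed outward (+y of the sealer, away from the lane), stop at 0.34. Shut, the leaf slants 0.14 rad into the lane; at 0.14 it lies parallel to the feed direction. From 0.15 up its lip is clear of the rack's way, at 0.2 by 20 mm. A spring (0.18 N m shut, 0.23 at 0.2 rad) shuts it in well under a second when let go.
- gate_hinge (a point): On the gate's upright hinge axis (x = -320, y = +118 mm in the sealer's frame), 26 mm above the deck. The leaf is a dark steel strip, 4 mm thick (12 mm flange outward at its top), 316 mm long, 4 to 48 mm above the deck. It reaches back behind the waiting rack, so a fingertip lowered behind the rack can press its inner face outward and slide along it; parallel, that face is at y = +116 mm.
- gate_lip (a point): Free edge of the gate's lip, 26 mm above the deck; moves with the gate (shut: x = -23, y = +32 mm in the sealer's frame). The lip is the leaf's far end, bent 40 mm inward, which stands in front of the rack's gate-side corner and hooks it when shut.
- rack: Plastic rack, open box 132 x 132 mm, 36 mm high, walls 5 mm, with a cross divider making four cells, about 0.6 kg with its pots; slides on the deck. Origin at the centre of its underside; x = forward (feed direction), z up. It waits in the lane near the fixed rail, its front face 15 to 50 mm before the lip.
- pot0: One of the four lidded foil pots standing loose in the rack's cells: 54 mm across the rim, 44 mm high, origin at the centre of its base; its top is 49 mm above the deck.
- pot1: One of the four lidded foil pots standing loose in the rack's cells: 54 mm across the rim, 44 mm high, origin at the centre of its base; its top is 49 mm above the deck.
- pot2: One of the four lidded foil pots standing loose in the rack's cells: 54 mm across the rim, 44 mm high, origin at the centre of its base; its top is 49 mm above the deck.
- pot3: One of the four lidded foil pots standing loose in the rack's cells: 54 mm across the rim, 44 mm high, origin at the centre of its base; its top is 49 mm above the deck.
- meal_tub: Bystander: round foil tub with white card lid, 124 mm across, 49 mm high, on the table; origin at the centre of its base.
- lid_stack: Bystander: stack of round white card lids, 111 mm across, 30 mm high, on the table; origin at the centre of its base.
- sanitiser: Bystander: white bottle, 64 mm across, 150 mm high, on the table; origin at the centre of its base.
There are look-alikes about, which are no part of the job. Leave any blue or purple look-alike of the pot2 alone.

How it is judged:
On the way, in this order (a step that is already met when the one before it is completed fails the run):
1. a fingertip holds the gate open while the rack still waits before it (contact force between the fingers and gate above 0.3 N and value of joint gate above 0.12 rad and x of rack in the frame of sealer below -0.085 m), for 0.2 s.
2. the rack is half way past the gate line, pushed by a finger, the gate still held open by a finger (contact force between the fingers and gate above 0.3 N and contact force between the fingers and rack above 0.2 N and value of joint gate above 0.12 rad and x of rack in the frame of sealer between -0.02 and 0.05 m), for 0.1 s.
3. the rack is home (x of rack in the frame of sealer above 0.082 m), for 0.1 s.
At the end, for the whole second after the job is handed in: The rack stands flat on the deck, at rest, with its front face within 5 mm of the end stop (origin beyond x = 81 mm in the sealer's frame) and square within 0.06 rad, all four pots in their cells, and the gate is shut (joint below 0.03 rad) (x of rack in the frame of sealer above 0.081 m and value of joint gate below 0.03 rad and angle between the x axis of rack and the x axis of sealer, either way round below 0.06 rad and height (world z) of rack below 0.054 m and angle between rack's own z axis and vertical below 0.05 rad and linear speed of rack below 0.01 m/s and distance between each of pot0, pot1, pot2, pot3 and rack below 0.058 m); the robot touches nothing.
It fails at once if the gate touches the rack or a pot (contact force between gate and rack above 0.5 N or contact force between gate and pot0 above 0.5 N or contact force between gate and pot1 above 0.5 N or contact force between gate and pot2 above 0.5 N or contact force between gate and pot3 above 0.5 N).
It fails at once if the rack is lifted or tipped (height (world z) of rack above 0.06 m or angle between rack's own z axis and vertical above 0.12 rad).
It fails at once if a pot is lifted or tipped out of its cell (z of any of pot0, pot1, pot2, pot3 in the frame of rack above 0.02 m or angle between any of pot0, pot1, pot2, pot3's own z axis and vertical above 0.35 rad).
It fails at once if a bystander is moved (distance of any of meal_tub, lid_stack, sanitiser from where it was at the start of the episode above 0.02 m).
It also fails if it takes over 43 s, if anything falls off the work surface, if the arm or the gripper's body presses on something with over 40 N, if the wrist force passes 120 N, or if a joint passes its speed limit or range.

## Working session

There is one attempt and no reset: what is moved stays moved. The work goes in short steps, Python scripts to look and compute and a shell command to move; the robot and the scene stay as the last step left them, time stands still between calls to the robot, and variables do not carry over. Pictures are saved under pics/ and viewed, and the job is handed in when it is done.

```bash
mkdir -p pics; ls
python3 - <<'E'
from workcell import robot
import cv2,numpy as np
s=robot.get_state()
print(s)
for n in ["scene","side","wrist"]:
    d=robot.get_image(n)
    cv2.imwrite(f"pics/{n}0.png",d["image"][:,:,::-1])
    np.savez(f"{n}0.npz",**d)
    print({k:v for k,v in d.items() if k!="image"})
print(robot.get_state()["time"])
E
```

```text
pics
{'time': 0.0, 'joint_pos': array([ 1.05598601e+00,  2.76567897e-01,  1.50611493e+00, -1.50831533e-05,
        1.36068781e+00, -1.21017593e-01]), 'joint_vel': array([ 0.00029256, -0.00054124, -0.00060732,  0.00049369, -0.00073819,
        0.00057026]), 'joint_torque': array([ 5.62386194e-04, -4.04588377e+01, -2.37234432e+01,  7.00729340e-02,
        3.46254918e-02, -1.52373573e-04]), 'tcp_pos': array([0.22038538, 0.53052607, 0.22962741]), 'ee_rot': array([ 1.95624978e-01,  9.80678376e-01, -8.46751654e-04, -2.70882186e-04]), 'ft_force': array([0.78886572, 0.46145973, 0.00183643]), 'wrist_torque': array([ 0.00265181, -0.01285231, -0.01345339]), 'opening': 0.09388213629392998}
{'camera_matrix': array([[547.21545699,   0.        , 319.0335165 ],
       [  0.        , 547.21545699, 245.22456264],
       [  0.        ,   0.        ,   1.        ]]), 'camera_from_world': array([[ 0.30877507,  0.95111833, -0.00564662, -0.11506075],
       [ 0.65878223, -0.21814444, -0.72001318, -0.31964345],
       [-0.68604951,  0.21860222, -0.69393742,  1.39898435],
       [ 0.        ,  0.        ,  0
[... 300 characters left out ...]
2, -0.50832841, -0.83587229,  0.14836146],
       [ 0.33099103,  0.76760183, -0.54884641,  0.74902885],
       [ 0.        ,  0.        ,  0.        ,  1.        ]])}
{'camera_matrix': array([[341.72690266,   0.        , 321.97998466],
       [  0.        , 341.72690266, 236.95223262],
       [  0.        ,   0.        ,   1.        ]]), 'T_tool_cam': array([[-4.35153499e-05, -9.68286073e-01, -2.49844109e-01,
         7.18117068e-02],
       [ 9.99999978e-01,  8.95566976e-06, -2.08878246e-04,
         2.16056291e-04],
       [ 2.04491418e-04, -2.49844112e-01,  9.68286052e-01,
        -1.53019829e-01],
       [ 0.00000000e+00,  0.00000000e+00,  0.00000000e+00,
         1.00000000e+00]])}
0.15
```

View pics/scene0.png

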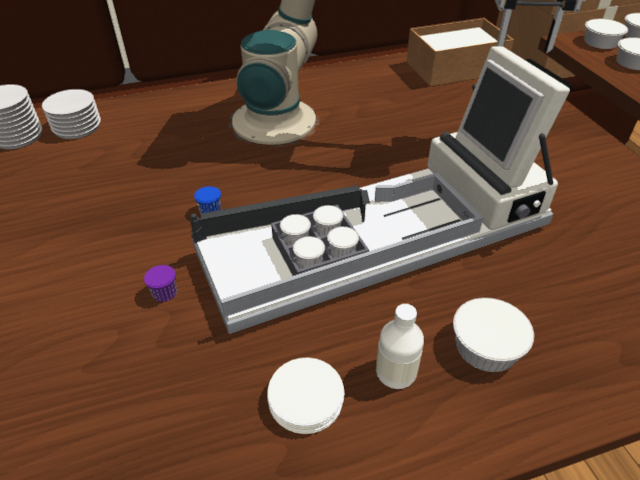

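View pics/side0.png

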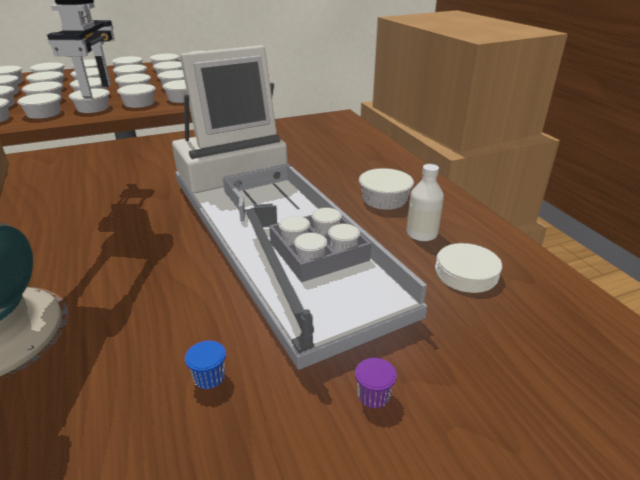

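View pics/wrist0.png

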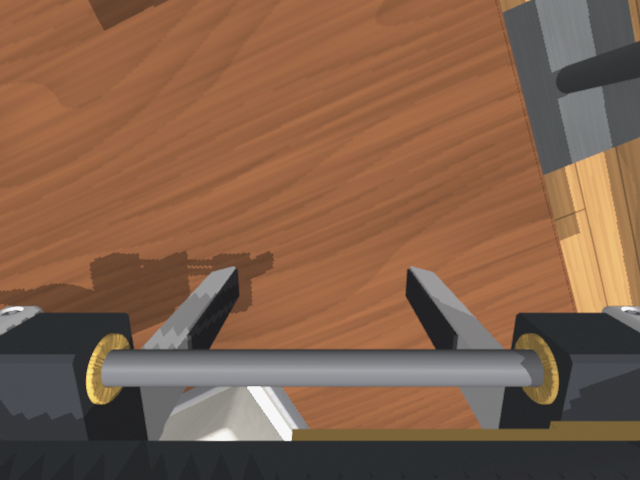

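Run:
```python
import cv2
a=cv2.imread("pics/scene0.png")[170:330,180:440]; cv2.imwrite("pics/sc1.png",cv2.resize(a,None,fx=3,fy=3,interpolation=cv2.INTER_CUBIC))
a=cv2.imread("pics/side0.png")[150:360,170:440]; cv2.imwrite("pics/sd1.png",cv2.resize(a,None,fx=2.8,fy=2.8,interpolation=cv2.INTER_CUBIC))
```

```text
(no output)
```

View pics/sc1.png

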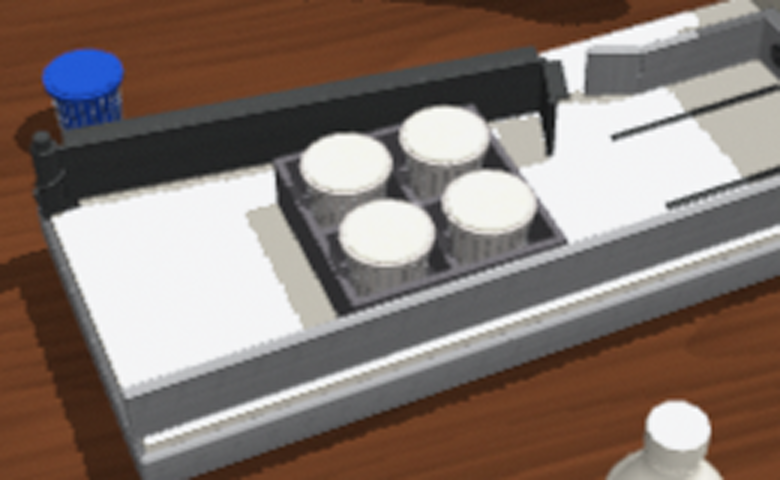

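View pics/sd1.png

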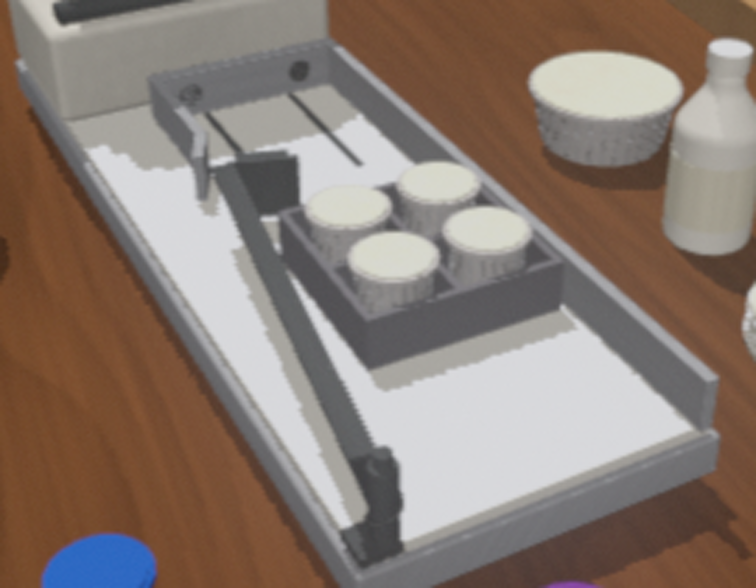

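```bash
cat > h.py <<'E'
import numpy as np
C={n:np.load(n+"0.npz") for n in("scene","side")}
def ray(n,u,v,z):
    K=C[n]["camera_matrix"];T=C[n]["camera_from_world"];R=T[:3,:3];o=-R.T@T[:3,3]
    d=R.T@np.linalg.inv(K)@[u,v,1]; return (o+d*(z-o[2])/d[2])
S=lambda x,y:(180+x/3,170+y/3)
D=lambda x,y:(170+x/2.8,150+y/2.8)
E
python3 - <<'E'
from h import *
for l,n,p,z in [("railstart top","scene",S(124,389),.086),("railstart top","side",D(703,380),.086),("railstart deck","side",D(698,430),.05),
 ("stop corner top","side",D(330,45),.086),("stop/lead corner top","side",D(152,80),.086),
 ("rack RG top","scene",S(275,160),.086),("rack RR top","scene",S(342,306),.086),("rack FR","scene",S(566,240),.086),("rack FG","scene",S(475,107),.086),
 ("rack RG top","side",D(374,322),.086),("rack RR top","side",D(561,262),.086),("rack FG","side",D(283,214),.086),("rack RG bot","side",D(374,362),.05),("rack RR bot","side",D(560,303),.05),
 ("hinge top","scene",S(42,135),.1),("hinge top","side",D(380,452),.1),("lip top","scene",S(558,62),.098),("lip edge top","side",D(297,155),.098),("lead start","side",D(200,135),.086),("deck corner gate","side",D(360,575),.05),("deck corner rail","side",D(717,437),.05)]:
    print(l,n,ray(n,*p,z).round(4)*1000)
E
```

```text
railstart top scene [ 627.9 -242.9   86. ]
railstart top side [ 623.1 -242.3   86. ]
railstart deck side [ 625.  -241.8   50. ]
stop corner top side [575.5 229.9  86. ]
stop/lead corner top side [432.1 220.9  86. ]
rack RG top scene [ 478.6 -123.4   86. ]
rack RR top scene [ 606.6 -118.6   86. ]
rack FR scene [597.1  16.7  86. ]
rack FG scene [469.7   6.8  86. ]
rack RG top side [ 479.2 -127.3   86. ]
rack RR top side [ 604.4 -113.    86. ]
rack FG side [466.1   2.2  86. ]
rack RG bot side [ 481.9 -118.1   50. ]
rack RR bot side [ 609.3 -106.4   50. ]
hinge top scene [ 428.5 -253.   100. ]
hinge top side [ 438.7 -244.7  100. ]
lip top scene [458.1  65.9  98. ]
lip edge top side [491.6  50.7  98. ]
lead start side [443.7 123.6  86. ]
deck corner gate side [ 417.8 -270.5   50. ]
deck corner rail side [ 631.5 -250.7   50. ]
```

Run:
```python
import cv2,numpy as np
a=cv2.imread("pics/scene0.png")[160:260,350:500]; b=cv2.imread("pics/side0.png")[150:250,210:360]
f=lambda a:cv2.resize(a,None,fx=5,fy=5,interpolation=cv2.INTER_CUBIC)
cv2.imwrite("pics/sc2.png",f(a)); cv2.imwrite("pics/sd2.png",f(b))
```

```text
(no output)
```

View pics/sc2.png

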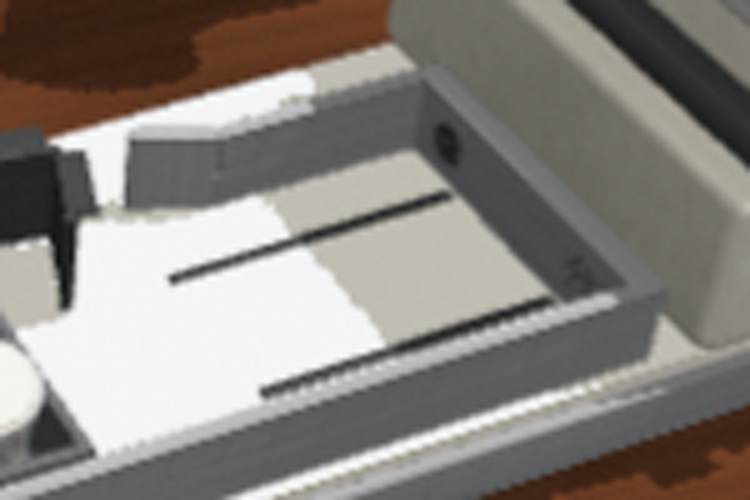

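View pics/sd2.png

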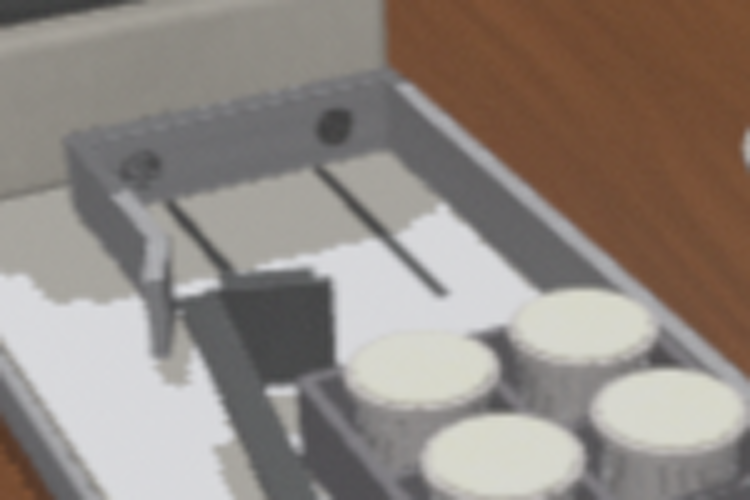

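```bash
cat >> h.py <<'E'
S2=lambda x,y:(350+x/5,160+y/5)
D2=lambda x,y:(210+x/5,150+y/5)
def fit(pts,n=3):
    from scipy.optimize import least_squares
    W=[ray(c,*p,m[2])[:2] for c,p,m in pts]
    def r(q):
        c,s=np.cos(q[2]),np.sin(q[2])
        return np.concatenate([np.array([[c,-s],[s,c]])@m[:2]+q[:2]-w for (_,_,m),w in zip(pts,W)])
    s=least_squares(r,[.55,.08,1.67]); return s.x,r(s.x).reshape(-1,2)
E
python3 - <<'E'
from h import *
np.set_printoptions(suppress=True)
m=lambda x,y,z:np.array([x,y,z])/1000
P=[("scene",S(124,389),m(-330,-70,86)),("side",D(703,380),m(-330,-70,86)),("side",D(698,430),m(-330,-70,50)),
("scene",S2(612,296),m(152,-70,86)),("scene",S2(418,150),m(152,66,50)),("side",D2(388,152),m(152,-70,50)),("side",D2(385,80),m(152,-70,86)),("side",D2(75,150),m(152,66,86)),("scene",S2(127,208),m(28,80,50))]
q,r=fit(P);print(q,np.degrees(q[2])-90);print((r*1000).round(1))
# rack: origin centre, in world
R=[("scene",S(275,160),m(-66,66,86)),("scene",S(342,306),m(-66,-66,86)),("scene",S(566,240),m(66,-66,86)),("scene",S(475,107),m(66,66,86)),
("side",D(374,322),m(-66,66,86)),("side",D(561,262),m(-66,-66,86)),("side",D(283,214),m(66,66,86)),("side",D(374,362),m(-66,66,50)),("side",D(560,303),m(-66,-66,50))]
k,r=fit(R);print(k);print((r*1000).round(1))
c,s=np.cos(q[2]),np.sin(q[2]);print("rack in sealer",np.array([[c,s],[-s,c]])@(k[:2]-q[:2])*1000,k[2]-q[2])
E
```

```text
[0.52152958 0.07444472 1.67625334] 6.042241678900737
[[-2.1 -3.4]
 [ 2.8 -4.1]
 [ 0.9 -4.6]
 [-6.8  9. ]
 [-3.4 -2.7]
 [ 0.8  0.6]
 [ 1.2  2. ]
 [ 8.   4.9]
 [-1.4 -1.7]]
[ 0.53795945 -0.053149    1.65593902]
[[-0.8 -1.1]
 [ 2.8  5.3]
 [ 1.   1.6]
 [-3.1  0.2]
 [-1.4  2.8]
 [ 5.  -0.3]
 [ 0.5  4.8]
 [-4.1 -6.5]
 [ 0.  -6.9]]
rack in sealer [-128.61431451   -2.90787423] -0.02031432058667937
```

```bash
python3 -m crank '{"twist":[[0,0,0],[0,0,0],[0,0,0],[0,0,0],[0,0,0],[0,0,0],[0,0,0],[0,0,0],[0,0,0],[0,0,0]],"offset":[[-1.9,-3.9,0],[-1.9,-3.9,0],[-1.9,-3.9,0],[-1.9,-3.9,0],[-1.9,-3.9,0],[-1.9,-3.9,0],[-1.9,-3.9,0],[-1.9,-3.9,0],[-1.9,-3.9,0],[-1.9,-3.9,0]],"grip":[9.4,9.4,9.4,9.4,9.4,9.4,9.4,9.4,9.4,9.4]}'
```

```text
time: 1.4
tcp_pos: [0.2461, 0.0967, 0.2305]
ee_rot: [0.195, 0.981, 0.0, 0.0]
ft_force: [0.3, -0.7, 0.5]
opening: 0.0941
```

```bash
python3 -m crank '{"twist":[[0,0,10.4],[0,0,10.4],[0,0,10.4],[0,0,10.3],[0,0,0],[0,0,0],[0,0,0],[0,0,0],[0,0,0],[0,0,0]],"offset":[[0,0,0],[0,0,0],[0,0,0],[0,0,0],[-4.8,1.6,0],[-4.8,1.6,0],[-4.8,1.6,0],[-4.8,1.6,0],[-4.8,1.6,0],[-4.8,1.6,0]],"grip":[9.4,9.4,9.4,9.4,9.4,9.4,9.4,9.4,9.4,9.4]}'
python3 - <<'E'
from workcell import robot
import cv2,numpy as np
s=robot.get_state();d=robot.get_image("wrist")
from scipy.spatial.transform import Rotation as R
print(s["tcp_pos"],R.from_quat(s["ee_rot"]).as_matrix().round(3))
np.savez("wrist1.npz",pos=s["tcp_pos"],rot=s["ee_rot"],**d);cv2.imwrite("pics/w1.png",d["image"][:,:,::-1])
E
```

```text
time: 2.65
tcp_pos: [0.4596, -0.1204, 0.2302]
ee_rot: [0.531, 0.848, 0.0, -0.0]
ft_force: [-0.7, 1.3, 0.6]
opening: 0.0939
[ 0.45959661 -0.12035904  0.23017211] [[-0.437  0.9   -0.   ]
 [ 0.9    0.437  0.   ]
 [ 0.001 -0.    -1.   ]]
```

View pics/w1.png

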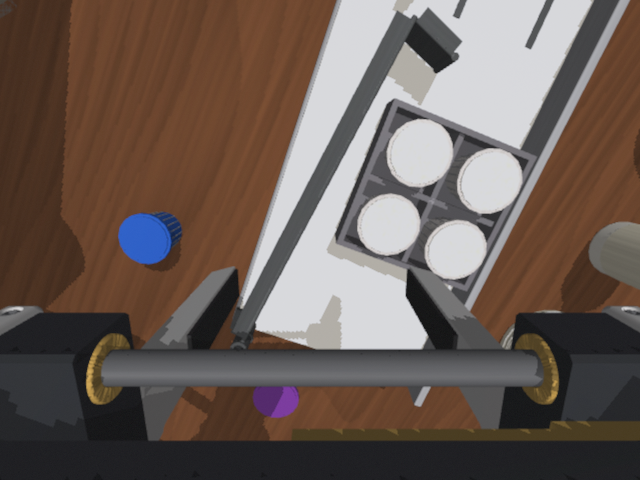

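```bash
cat >> h.py <<'E'
from scipy.spatial.transform import Rotation as Rt
def wray(f,u,v,z):
    d=np.load(f);T=d["T_tool_cam"];R=Rt.from_quat(d["rot"]).as_matrix()
    o=d["pos"]+R@T[:3,3];dd=R@T[:3,:3]@np.linalg.inv(d["camera_matrix"])@[u,v,1]
    return o+dd*(z-o[2])/dd[2]
Q=np.array([.5215,.0750,1.6755])
def tos(w,q=Q):
    c,s=np.cos(q[2]),np.sin(q[2]);return np.array([[c,s],[-s,c]])@(w[:2]-q[:2])*1000
def tow(x,y,q=Q):
    c,s=np.cos(q[2]),np.sin(q[2]);return np.array([[c,-s],[s,c]])@np.array([x,y])/1000+q[:2]
E
python3 - <<'E'
import cv2,numpy as np
from h import *
for l,u,v,z in [("RG",337,240,.086),("FG",394,100,.086),("FR",535,156,.086),("hinge",240,344,.1),("lip tip top",460,42,.098),("leaf root top",405,12,.098),
 ("rail in deck a",524,148,.05),("rail in deck b",592,2,.05),("rail top a",612,10,.086),("rail top b",478,290,.086),("deck near edge gate",252,332,.05),("gateside deck edge",300,110,.05)]:
    w=wray("wrist1.npz",u,v,z);print(l,(w*1000).round(1),tos(w).round(1))
a=cv2.imread("pics/w1.png")[0:300,230:630];cv2.imwrite("pics/w1z.png",cv2.resize(a,None,fx=2,fy=2,interpolation=cv2.INTER_CUBIC))
E
```

```text
RG [ 475.4 -120.9   86. ] [-190.    66.3]
FG [464.5   4.9  86. ] [-63.7  64.1]
FR [593.3  18.2  86. ] [-64.  -65.4]
hinge [ 436.7 -246.9  100. ] [-311.3  117.9]
lip tip top [487.9  59.9  98. ] [-11.5  35. ]
leaf root top [440.9  59.2  98. ] [-7.2 81.8]
rail in deck a [599.6  28.6  50. ] [-54.3 -72.9]
rail in deck b [583.1 154.9  50. ] [ 73.1 -69.6]
rail top a [583.5 134.6  86. ] [ 52.7 -67.9]
rail top b [ 615.7 -106.6   86. ] [-190.4  -74.7]
deck near edge gate [ 444.3 -261.6   50. ] [-326.6  112. ]
gateside deck edge [395.2 -33.   50. ] [-94.3 136.9]
```

View pics/w1z.png

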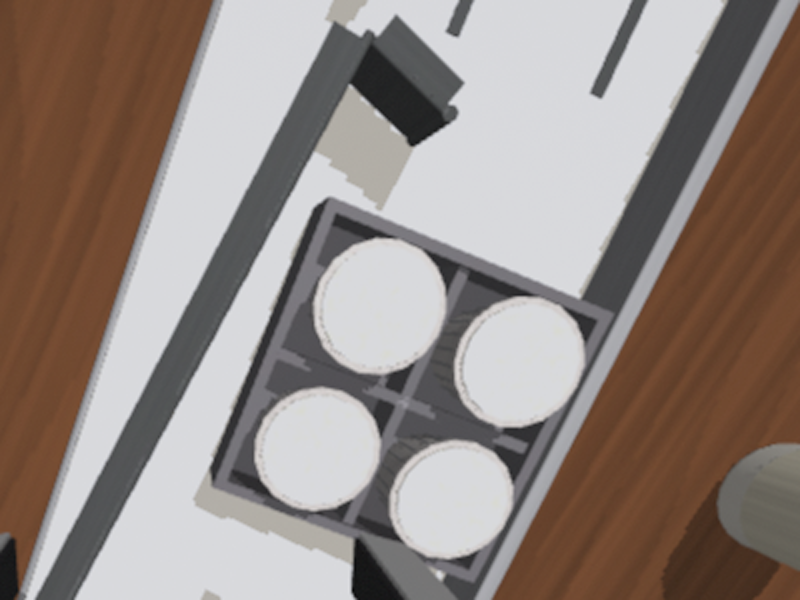

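Run:
```python
import cv2,numpy as np
from h import *
g=cv2.cvtColor(cv2.imread("pics/w1.png"),cv2.COLOR_BGR2GRAY).astype(int)
for v in (5,30,60,90,120,150,180,210,240,270):
    uc=int(620-(v)*0.5)
    print(v,uc-30,g[v,uc-30:uc+22])
```

```text
5 587 [216 216 205 177 127  74  68  68  69  68  68  69  70  70  68  68  69  69
  68  68  68  69  68  68  67  66  68  69  70 105 147 166 170 170 167 167
 165 165 163 150 115  76  74  73  73  73  72  71  74  77  79  79]
30 575 [216 216 206 162  98  68  68  68  68  68  69  70  69  69  69  68  69  69
  69  68  69  70  69  68  67  68  69  69  91 135 163 170 169 167 165 166
 164 163 154 119  76  73  72  72  74  77  78  79  78  78  76  75]
60 560 [217 216 197 167 126  72  67  67  68  69  70  70  70  70  69  68  69  69
  68  68  69  69  68  68  69  70  69  71 101 144 167 171 170 168 166 167
 166 164 141  97  79  80  80  80  78  76  76  74  73  73  73  71]
90 545 [216 217 197 167 128  76  69  68  69  69  70  71  69  70  68  70  70  70
  69  70  70  69  70  69  70  69  70  73 114 154 169 171 170 168 166 168
 167 160 127  85  78  78  75  74  74  71  71  72  73  76  80  81]
120 530 [217 208 185 173 141  87  70  68  70  69  70  71  71  71  70  69  71  71
  70  70  71  70  69  69  70  71  72  79 124 160 172 173 170 170 169 170
 170 153 108  72  71  70  73  77  79  80  81  82  81  80  79  76]
150 5
[... 394 characters left out ...]
 75  74  74  75  77  78  77  76  75  74]
210 485 [209 211 210 210 206 207 211 210 207 208 195 193 197 180 162 152 126  84
  99 118 118 117 118 112  92  73  72 113 153 169 171 170 169 168 167 166
 138  90  77  78  80  81  79  77  76  76  76  76  74  73  73  72]
240 470 [217 217 217 217 217 217 217 217 217 217 217 217 213 206 206 163  81  85
 112 118 118 118 115  97  75  70  78 122 159 170 170 169 167 166 165 156
 121  81  78  77  76  74  75  73  74  74  73  73  72  71  74  76]
270 455 [217 217 217 216 217 217 217 217 216 216 217 217 217 217 217 216 213 208
 205 194 163 128 105  82  68  71  90 137 165 172 171 170 168 166 163 139
  95  75  75  75  74  74  75  74  74  74  76  80  82  81  81  78]
```

Run:
```python
from h import *
for u,v,z in [(616.5,5,.086),(588.2,60,.086),(557.9,120,.086),(512,210,.086),(481.8,270,.086),(590.8,5,.05),(564,60,.05),(534.4,120,.05)]:
    w=wray("wrist1.npz",u,v,z);print((w*1000).round(1),tos(w).round(1))
w=[wray("wrist1.npz",u,v,.086) for u,v in((616.5,5),(481.8,270))];d=w[0]-w[1];print(np.arctan2(d[1],d[0]))
```

```text
[584.5 138.8  86. ] [ 56.8 -69.3]
[588.5  98.1  86. ] [ 16. -69.]
[593.6  50.5  86. ] [-31.9 -69.1]
[601.7 -29.1  86. ] [-112.   -68.9]
[608.1 -88.2  86. ] [-171.4  -69.1]
[583.6 152.7  50. ] [ 70.8 -69.9]
[588.5 107.3  50. ] [ 25.1 -70. ]
[594.   53.8  50. ] [-28.7 -69.9]
1.6744930616017715
```

Run:
```python
from h import *
t=np.array([.4596,-.1204]);print(tos(t),tow(-240,38))
d=tow(-240,38)-t;print([-.437*d[0]+.9*d[1], .9*d[0]+.437*d[1]])
a=np.radians(20); print("sealer axes in tool: ux",np.cos(a),np.sin(a))
```

```text
[-187.86058494   81.9827459 ] [ 0.5087911  -0.16765713]
[np.float64(-0.0640279282137203), np.float64(0.023620620345228164)]
sealer axes in tool: ux 0.9396926207859084 0.3420201433256687
```

```bash
python3 -m crank '{"twist":[[0,0,0],[0,0,0],[0,0,0],[0,0,0],[0,0,0],[0,0,0],[0,0,0],[0,0,0],[0,0,0],[0,0,0]],"offset":[[-3.2,1.2,0],[-3.2,1.2,0],[0,0,2],[0,0,2],[0,0,2],[0,0,2],[0,0,1],[0,0,0.5],[0,0,0],[0,0,0]],"grip":[9.4,9.4,9.4,9.4,9.4,9.4,9.4,9.4,9.4,9.4]}'
cat > pic.py <<'E'
import sys
from workcell import robot
import cv2,numpy as np
from h import *
n=sys.argv[1]
s=robot.get_state();print(s["time"],s["tcp_pos"].round(4),"sealer",tos(s["tcp_pos"]).round(1),s["ft_force"].round(2),s["opening"])
for c in sys.argv[2:]:
    d=robot.get_image(c);im=d["image"][:,:,::-1]
    np.savez(f"{c}_{n}.npz",pos=s["tcp_pos"],rot=s["ee_rot"],**d)
    cv2.imwrite(f"pics/{c}_{n}.png",im if c=="wrist" else cv2.resize(im[140:340,180:480] if c=="scene" else im[130:360,160:440],None,fx=2.5,fy=2.5,interpolation=cv2.INTER_CUBIC))
E
python3 pic.py 2 wrist side
```

```text
time: 3.95
tcp_pos: [0.5088, -0.1663, 0.1361]
ee_rot: [0.53, 0.848, 0.0, 0.001]
ft_force: [0.8, 0.2, -0.4]
opening: 0.094
3.95 [ 0.5088 -0.1663  0.1361] sealer [-238.6   37.9] [ 0.85  0.19 -0.37] 0.09398376948551558
```

View pics/wrist_2.png

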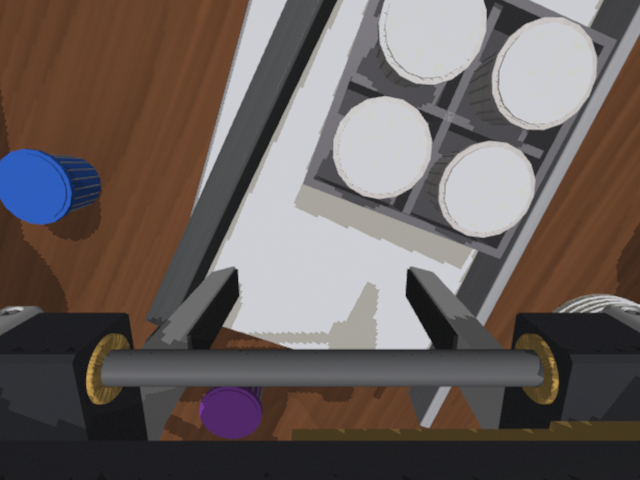

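View pics/side_2.png

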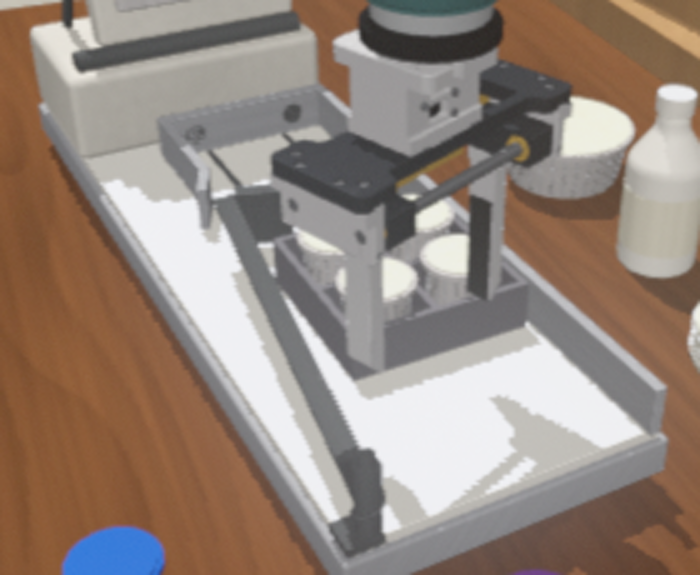

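Run:
```python
from h import *
for u,v,z in [(305,187,.086),(499,256,.086),(300,201,.05)]:
    print(tos(wray("wrist_2.npz",u,v,z)).round(1))
s=np.load("wrist_2.npz");R=Rt.from_quat(s["rot"]).as_matrix()
T=s["T_tool_cam"];K=s["camera_matrix"]
for p in [(0.008,-.047,.025),(.008,-.0595,.025),(0.008,.047,.025),(.008,.0595,.025)]:
    c=T[:3,:3].T@(np.array(p)-T[:3,3]);q=K@c;print(p,q[:2]/q[2],tos(s["pos"]+R@np.array(p)).round(1))
# gate leaf top edge inner at px
for u,v in [(165,320),(330,5),(230,180)]: print(tos(wray("wrist_2.npz",u,v,.098)).round(1))
```

```text
[-194.7   63.9]
[-193.9  -63.8]
[-209.5   64.3]
(0.008, -0.047, 0.025) [235.80158225 268.80605456] [-247.2   84.7]
(0.008, -0.0595, 0.025) [213.132341   268.80439871] [-251.4   96.5]
(0.008, 0.047, 0.025) [406.30666884 268.81850892] [-215.1   -3.6]
(0.008, 0.0595, 0.025) [428.984526  268.8201654] [-210.8  -15.4]
[-299.8  118. ]
[-105.1   81.5]
[-203.8  104.1]
```

```bash
python3 -m crank '{"twist":[[0,0,0],[0,0,0],[0,0,0],[0,0,0],[0,0,0],[0,0,0],[0,0,0],[0,0,0],[0,0,0],[0,0,0]],"offset":[[0,0,1.5],[0,0,1.5],[0,0,1.5],[0,0,0.7],[0,0,0],[0.2,-0.6,0],[0.2,-0.6,0],[0.2,-0.6,0],[0.2,-0.5,0],[0,0,0]],"grip":[9.4,9.4,9.4,9.4,9.4,9.4,9.4,9.4,9.4,9.4]}'
python3 pic.py 3 wrist scene side
```

```text
time: 5.3
tcp_pos: [0.484, -0.1687, 0.0839]
ee_rot: [0.531, 0.848, 0.0, 0.0]
ft_force: [2.7, 2.2, 0.3]
opening: 0.0938
5.3 [ 0.484  -0.1687  0.0839] sealer [-238.4   62.8] [2.7  2.16 0.27] 0.09380680647823737
```

View pics/wrist_3.png

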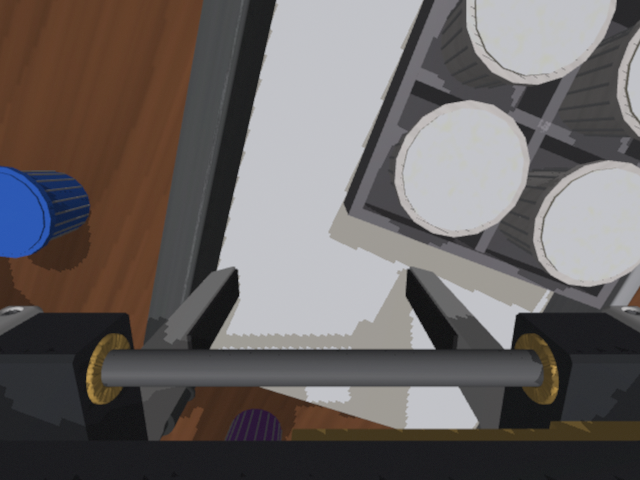

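View pics/side_3.png

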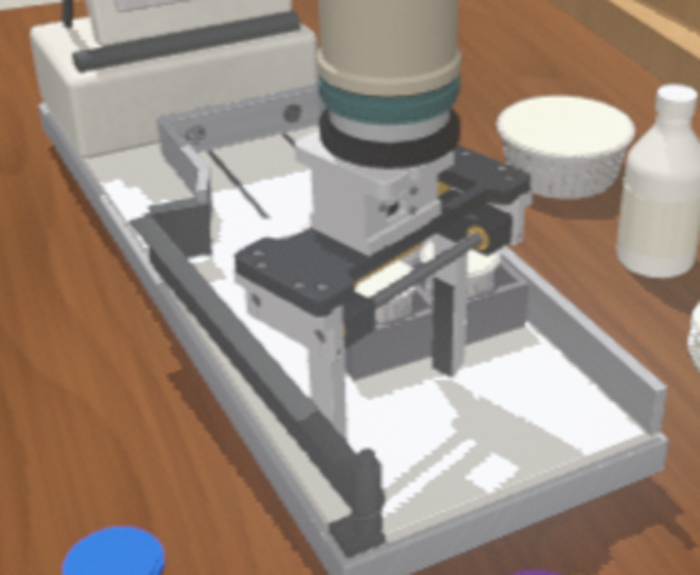

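View pics/scene_3.png

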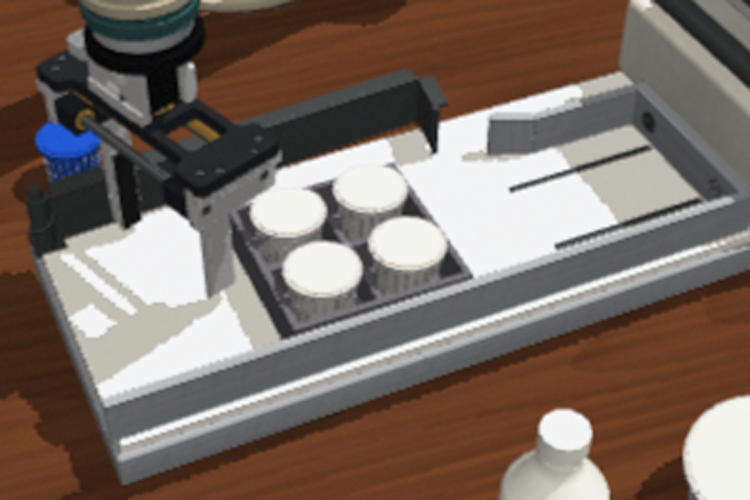

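Run:
```python
from h import *
g=__import__("cv2").imread("pics/wrist_3.png",0).astype(int)
for v in (5,80,160,220): print(v,g[v,140:300:2])
for a,b in [((247,5),(203,220)),]:
    p=[tos(wray("wrist_3.npz",*x,.098)) for x in(a,b)];d=p[0]-p[1];print(p,.14+np.arctan2(d[1],d[0]))
```

```text
5 [ 69  69  70  70  70  69  70  70  70  69  67  66  66  66  69  70  71  72
  70  71  72  72  73  74  71  71  70  70  69  69  70  71  73  73  73  73
  73  74  75  74  73  73  72  73  75  73  75  75  74  74  80  87  69  65
  50  30  32  31  32  32  32  29  29  29  30  29  30  49 154 187 194 194
 194 194 194 194 195 194 194 194]
80 [ 66  66  63  64  63  66  70  74  72  72  73  73  73  70  71  71  70  71
  70  71  72  76  76  75  74  71  72  73  73  75  76  75  75  75  73  73
  74  75  74  75  75  75  77  86  71  69  58  32  31  30  32  31  32  31
  31  30  30  32  30 109 155 187 195 194 195 196 195 194 195 194 195 195
 194 195 195 195 195 195 194 195]
160 [ 70  70  70  71  71  69  70  72  74  73  71  70  70  71  72  72  70  70
  72  72  75  75  75  76  76  76  76  75  76  75  74  75  75  76  78  77
  73  68  54  31  31  31  32  32  31  31  31  32  32  30  79 178 195 194
 195 195 195 195 194 195 195 194 195 195 194 195 195 195 195 195 195 195
 195 195 195 195 195 195 195 196]
220 [ 69  68  70  69  71  69  70  71  72  73  72  73  72  71  72  74  76  74
  75  75  76  75  74  75  75  74  75  75  76  91  72  67  51  31  30  33
  31  31  30  29  30  31  33  31 142 188 196 195 195 195 195 195 195 195
 195 195 195 196 196 196 195 195 195 196 195 196 195 196 195 195 195 195
 195 195 195 195 196 195 195 195]
[array([-132.79157817,  128.96752486]), array([-214.09712007,  123.49838863])] 0.20716528235000664
```

```bash
python3 -m crank '{"twist":[[0,0,0],[0,0,0],[0,0,0],[0,0,0],[0,0,0],[0,0,0],[0,0,0],[0,0,0],[0,0,0],[0,0,0]],"offset":[[1.14,0.38,0],[0.57,0.19,0],[0.57,0.19,0],[0.57,0.19,0],[0.57,0.19,0],[0.57,0.19,0],[0.57,0.19,0],[0.57,0.19,0],[0,0,0],[0,0,0]],"grip":[9.4,9.4,9.4,9.4,9.4,9.4,9.4,9.4,9.4,9.4]}'
python3 pic.py 4 wrist scene side
```

```text
time: 6.7
tcp_pos: [0.4773, -0.116, 0.0838]
ee_rot: [0.53, 0.848, -0.0, 0.001]
ft_force: [2.2, -4.5, 2.6]
opening: 0.0939
6.7 [ 0.4773 -0.116   0.0838] sealer [-185.3   63.9] [ 2.16 -4.54  2.56] 0.09387629729486778
```

View pics/wrist_4.png

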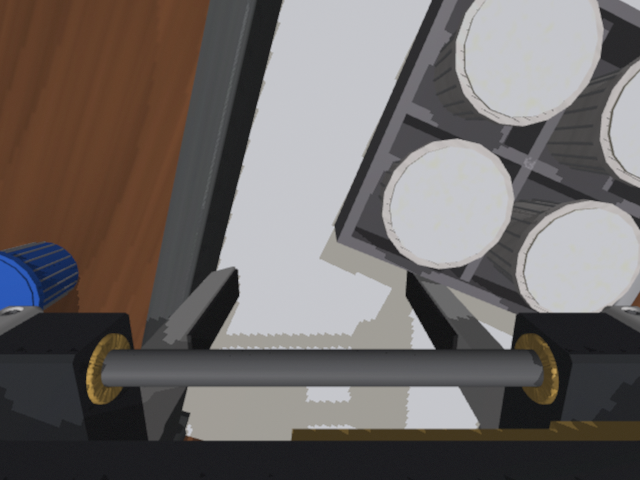

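View pics/scene_4.png

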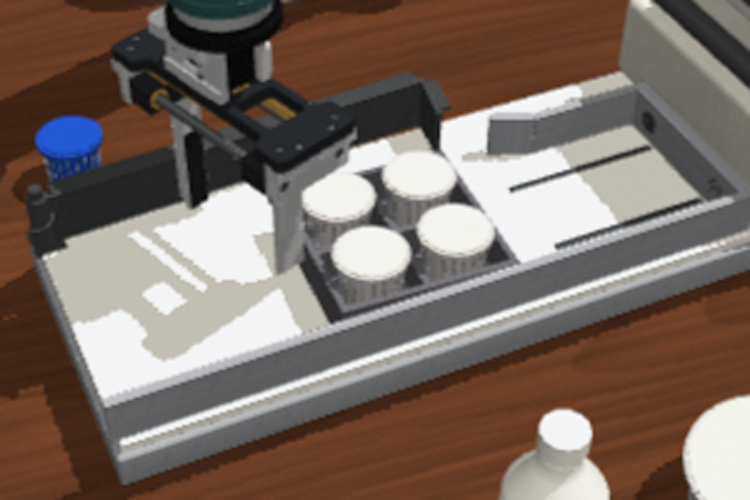

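```bash
cat > meas.py <<'E'
import sys,cv2
from h import *
n=sys.argv[1];f=f"wrist_{n}.npz"
g=cv2.imread(f"pics/wrist_{n}.png",0).astype(int)
def edge(v):
    # last dark(<45) run before white deck: leaf face; return its left edge
    for u in range(120,420):
        if (g[v,u:u+8]<45).all(): return u-0.5
P=[(edge(v),v) for v in (5,60,120,180,220)]
W=np.array([tos(wray(f,u,v,.098)) for u,v in P if u]);print(P);print(W.round(1))
k=np.polyfit(W[:,0],W[:,1],1);print("gate",.14+np.arctan(k[0]),"y at hinge",np.polyval(k,-320))
E
python3 meas.py 3;python3 meas.py 4
python3 - <<'E'
from h import *
for p in [(336,240),(440,0)]: print(tos(wray("wrist_4.npz",*p,.086)).round(1))
E
```

```text
[(248.5, 5), (237.5, 60), (224.5, 120), (212.5, 180), (204.5, 220)]
[[-132.6  128.5]
 [-151.2  127.1]
 [-173.1  125.9]
 [-196.9  124.1]
 [-213.9  122.9]]
gate 0.20734118453781142 y at hinge 115.82189239809689
[(255.5, 5), (242.5, 60), (229.5, 120), (215.5, 180), (206.5, 220)]
[[ -78.8  127.3]
 [ -97.5  126.5]
 [-119.4  125.2]
 [-143.4  124.1]
 [-160.5  123.2]]
gate 0.1899047575778139 y at hinge 115.27926469804972
[-153.1   68.3]
[-49.6  64.2]
```

```bash
python3 -m crank '{"twist":[[0,0,0],[0,0,0],[0,0,0],[0,0,0],[0,0,0],[0,0,0],[0,0,0],[0,0,0],[0,0,0],[0,0,0]],"offset":[[0.57,0.185,0],[1.14,0.37,0],[1.14,0.37,0],[1.14,0.37,0],[1.14,0.37,0],[1.14,0.37,0],[1.14,0.37,0],[1.14,0.37,0],[1.14,0.37,0],[0.57,0.185,0]],"grip":[9.4,9.4,9.4,9.4,9.4,9.4,9.4,9.4,9.4,9.4]}'
python3 pic.py 5 wrist scene side;python3 meas.py 5
```

```text
time: 8.1
tcp_pos: [0.4617, -0.0094, 0.0837]
ee_rot: [0.53, 0.848, -0.001, 0.0]
ft_force: [0.2, -8.8, 4.2]
opening: 0.0935
8.1 [ 0.4617 -0.0094  0.0837] sealer [-77.6  68.2] [ 0.23 -8.8   4.16] 0.09353763184877335
[(None, 5), (None, 60), (229.5, 120), (215.5, 180), (206.5, 220)]
[[-11.8 129.5]
 [-35.7 128.4]
 [-52.9 127.5]]
gate 0.187212476828373 y at hinge 114.94830897582706
```

View pics/wrist_5.png

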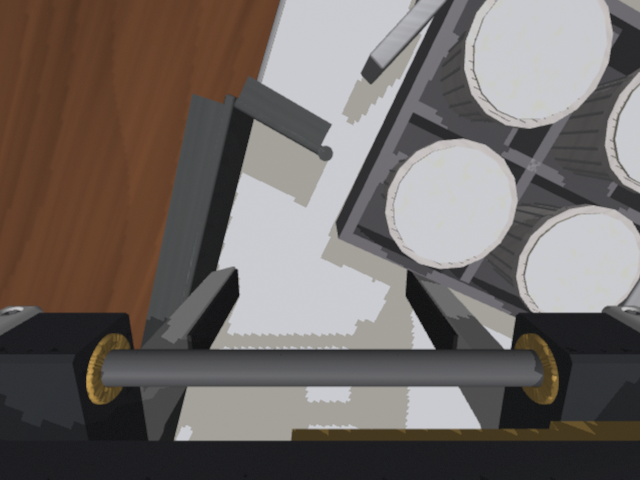

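View pics/scene_5.png

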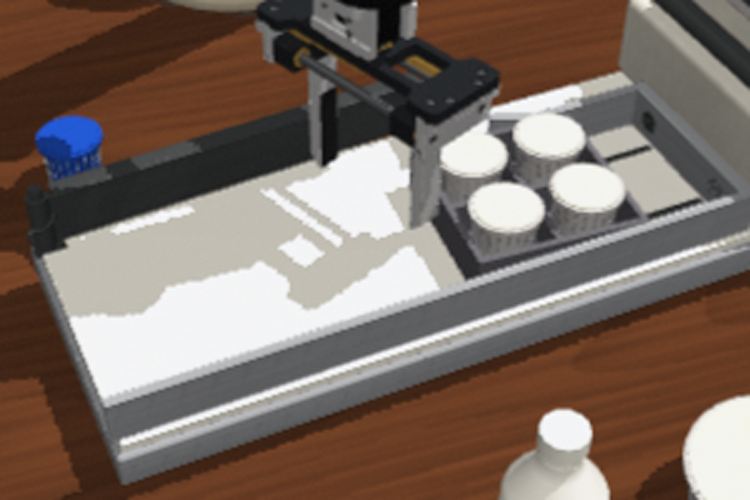

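View pics/side_5.png

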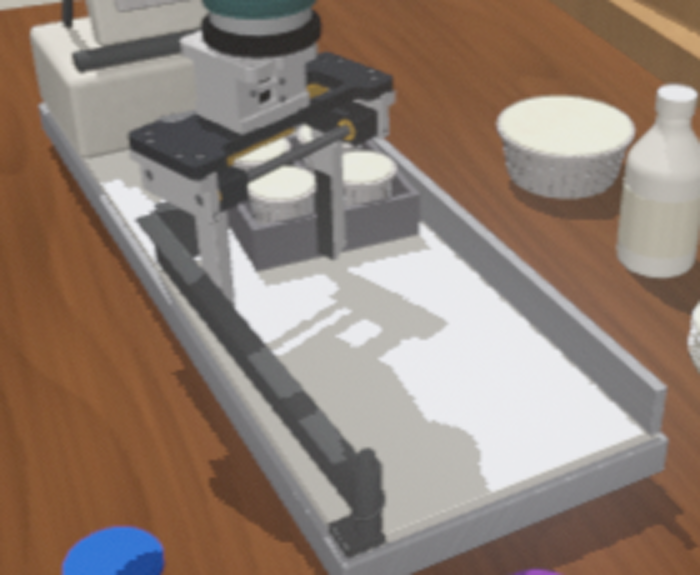

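Run:
```python
from h import *
for p,z in [((252,115),.098),((326,160),.098),((240,105),.098),((338,238),.086),((465,0),.086),((409,113),.086)]: print(tos(wray("wrist_5.npz",*p,z)).round(1))
```

```text
[ -7.1 121.9]
[-13.2  89.4]
[ -5.2 127.2]
[-44.2  72.1]
[61.3 59.5]
[16.2 63.3]
```

Run:
```python
import cv2
a=cv2.imread("pics/wrist_5.png")[0:340,320:640];cv2.imwrite("pics/w5z.png",cv2.resize(a,None,fx=1.75,fy=1.75,interpolation=cv2.INTER_CUBIC))
```

```text
(no output)
```

View pics/w5z.png

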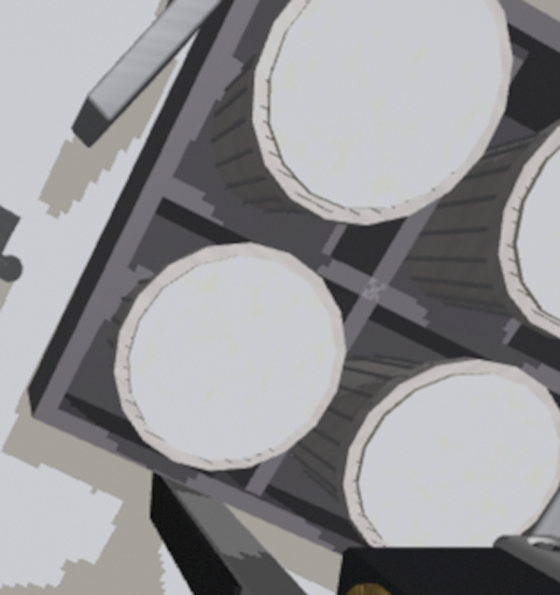

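Run:
```python
from h import *
z=lambda x,y:(320+x/1.75,y/1.75)
P=[tos(wray("wrist_5.npz",*z(*p),.086)).round(1) for p in [(35,415),(90,290),(145,178),(215,30),(230,0),(200,490),(340,552)]];print(P)
print(np.arctan2(P[3][1]-P[0][1],P[3][0]-P[0][0]),np.arctan2(P[6][0]-P[0][0],-P[6][1]+P[0][1]))
```

```text
[array([-43.5,  71.4]), array([-9.1, 69.9]), array([19.4, 67.4]), array([53.1, 65.1]), array([59.5, 64.5]), array([-47.8,  22.3]), array([-51.3, -21.7])]
-0.065125163334386 -0.0835856763036218
```

```bash
python3 -m crank '{"twist":[[0,0,0],[0,0,0],[0,0,0],[0,0,0],[0,0,0],[0,0,0],[0,0,0],[0,0,0],[0,0,0],[0,0,0]],"offset":[[0.56,0.2,0],[0.56,0.2,0],[0.56,0.2,0],[0.56,0.2,0],[0.56,0.2,0],[0.56,0.2,0],[0.56,0.2,0],[0.56,0.2,0],[0,0,0],[0,0,0]],"grip":[9.4,9.4,9.4,9.4,9.4,9.4,9.4,9.4,9.4,9.4]}'
python3 pic.py 6 wrist scene side
```

```text
time: 9.5
tcp_pos: [0.4591, 0.0373, 0.0837]
ee_rot: [0.531, 0.848, 0.0, 0.002]
ft_force: [6.8, -7.2, -0.5]
opening: 0.094
9.5 [0.4591 0.0373 0.0837] sealer [-31.  66.] [ 6.78 -7.2  -0.52] 0.09403811662474558
```

View pics/wrist_6.png

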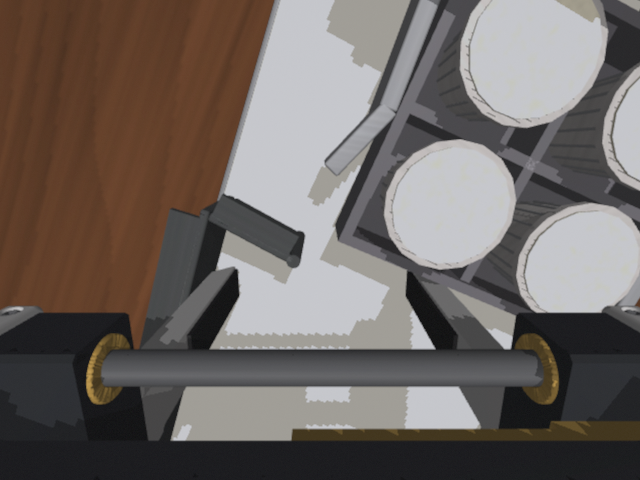

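View pics/side_6.png

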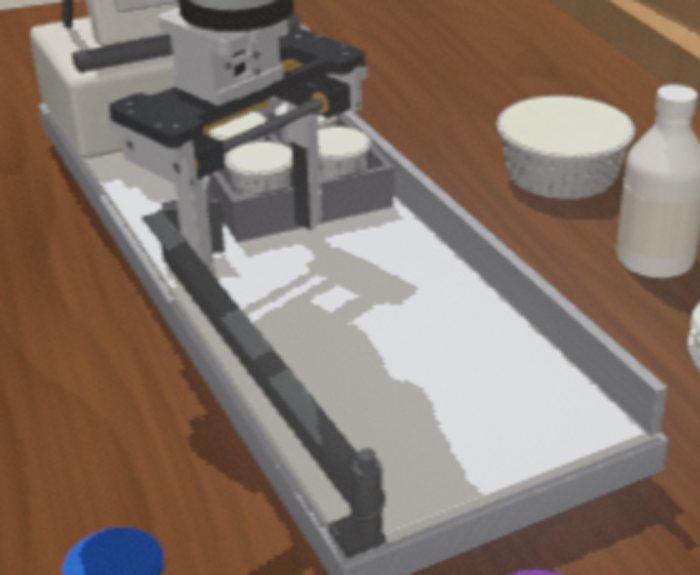

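```bash
python3 -m crank '{"twist":[[0,0,0],[0,0,0],[0,0,0],[0,0,0],[0,0,0],[0,0,0],[0,0,0],[0,0,0],[0,0,0],[0,0,0]],"offset":[[0.4,0.11,0],[0.4,0.11,0],[0.4,0.11,0],[0.4,0.11,0],[0.4,0.11,0],[0,0,0],[0,0,0],[0,0,0],[0,0,0],[0,0,0]],"grip":[9.4,9.4,9.4,9.4,9.4,9.4,9.4,9.4,9.4,9.4]}'
python3 pic.py 7 wrist scene side
```

```text
time: 10.9
tcp_pos: [0.4555, 0.0583, 0.0838]
ee_rot: [0.531, 0.848, 0.001, 0.002]
ft_force: [6.5, -6.1, -0.5]
opening: 0.0942
10.9 [0.4555 0.0583 0.0838] sealer [-9.7 67.4] [ 6.54 -6.11 -0.51] 0.09424228916540234
```

View pics/wrist_7.png

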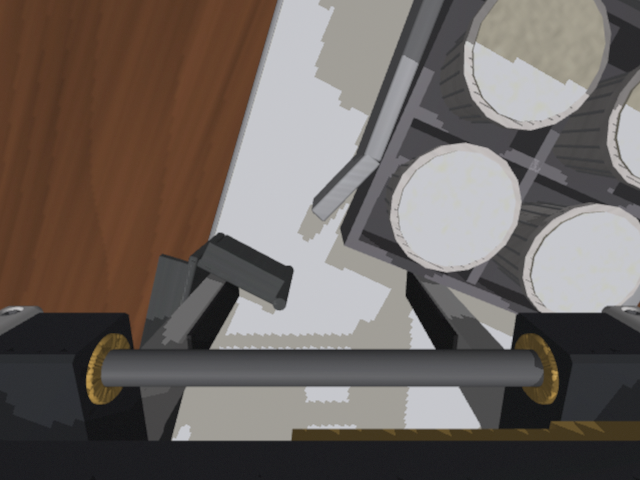

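View pics/scene_7.png

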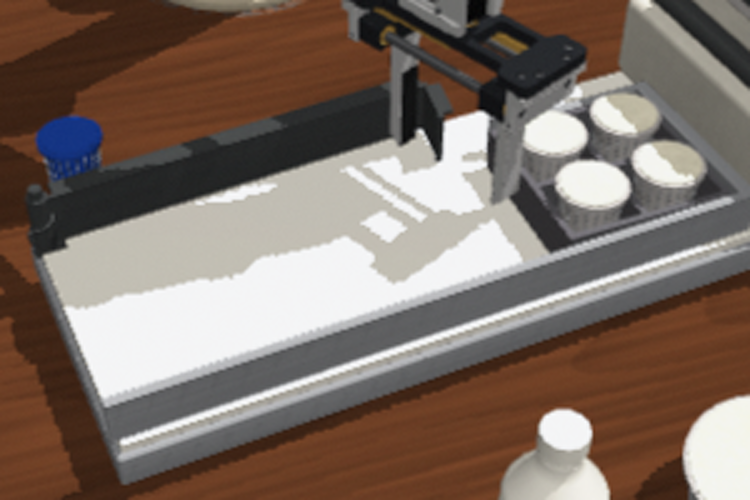

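```bash
python3 -m crank '{"twist":[[0,0,0],[0,0,0],[0,0,0],[0,0,0],[0,0,0],[0,0,0],[0,0,0],[0,0,0],[0,0,0],[0,0,0]],"offset":[[0.2,0.07,0],[0.2,0.07,0],[0,0,0],[0,0,0],[0,0,0],[0,0,0],[0,0,0],[0,0,0],[0,0,0],[0,0,0]],"grip":[9.4,9.4,9.4,9.4,9.4,9.4,9.4,9.4,9.4,9.4]}'
python3 pic.py 8 wrist scene side
```

```text
time: 12.3
tcp_pos: [0.4558, 0.0596, 0.0839]
ee_rot: [0.53, 0.848, -0.001, 0.004]
ft_force: [7.2, -14.5, -1.1]
opening: 0.094
12.3 [0.4558 0.0596 0.0839] sealer [-8.4 66.9] [  7.2  -14.46  -1.12] 0.09402043962673964
```

View pics/wrist_8.png

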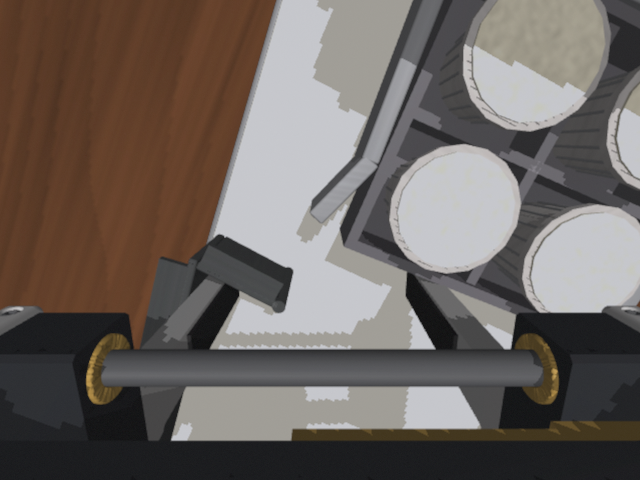

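View pics/scene_8.png

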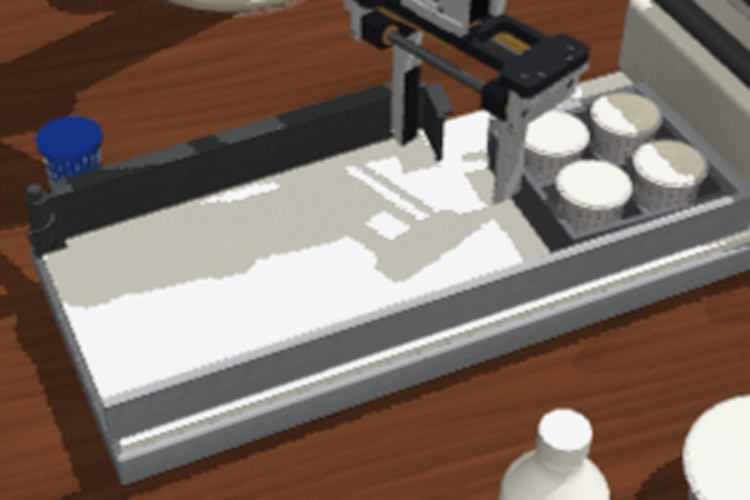

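Run:
```python
import cv2
from h import *
a=cv2.imread("pics/wrist_8.png")[0:340,320:640];cv2.imwrite("pics/w8z.png",cv2.resize(a,None,fx=1.75,fy=1.75,interpolation=cv2.INTER_CUBIC))
a=cv2.imread("pics/scene_8.png")[40:300,450:750];cv2.imwrite("pics/s8z.png",cv2.resize(a,None,fx=2.2,fy=2.2,interpolation=cv2.INTER_CUBIC))
```

```text
(no output)
```

View pics/w8z.png

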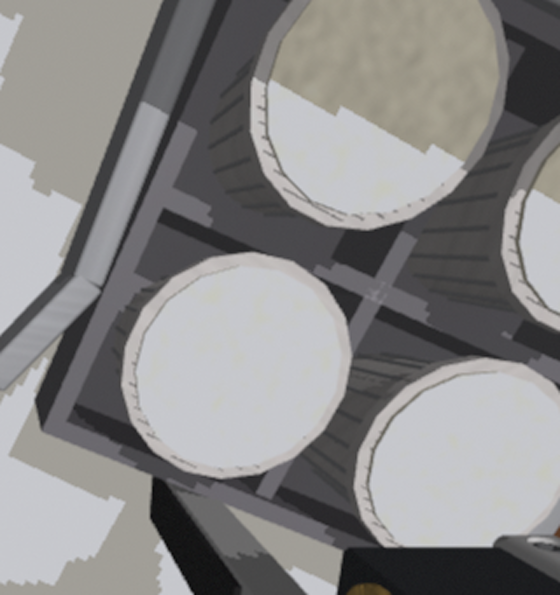

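View pics/s8z.png

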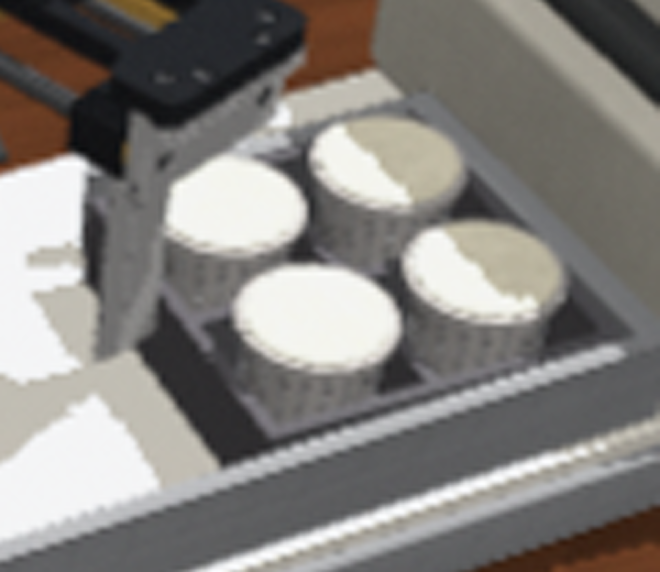

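Run:
```python
from h import *
z=lambda x,y:(320+x/1.75,y/1.75)
P=[tos(wray("wrist_8.npz",*z(*p),.086)).round(1) for p in [(42,430),(150,477),(345,553),(105,285),(195,125)]];print(P)
print(np.arctan2(P[2][0]-P[0][0],-P[2][1]+P[0][1]),np.arctan2(P[3][1]-P[0][1],P[3][0]-P[0][0]))
```

```text
[array([22.5, 66.9]), array([20.1, 35. ]), array([ 17.9, -25. ]), array([62.5, 65.5]), array([103. ,  59.8])]
-0.050012666860497976 -0.03498571882852589
```

```bash
python3 -m crank '{"twist":[[0,0,0],[0,0,0],[0,0,0],[0,0,0],[0,0,0],[0,0,0],[0,0,0],[0,0,0],[0,0,0],[0,0,0]],"offset":[[-0.28,-0.1,0],[-0.56,-0.2,0],[-0.38,1.06,0],[-0.38,1.06,0],[-0.38,1.06,0],[-0.38,1.06,0],[0,0,0],[0,0,0],[0,0,0],[0,0,0]],"grip":[9.4,9.4,9.4,9.4,9.4,9.4,9.4,9.4,9.4,9.4]}'
python3 pic.py 9 wrist scene side
```

```text
time: 13.7
tcp_pos: [0.498, 0.0594, 0.0835]
ee_rot: [0.53, 0.848, 0.0, -0.0]
ft_force: [1.1, 0.7, -0.4]
opening: 0.0939
13.7 [0.498  0.0594 0.0835] sealer [-13.  25.] [ 1.06  0.74 -0.42] 0.09390066593888079
```

View pics/wrist_9.png

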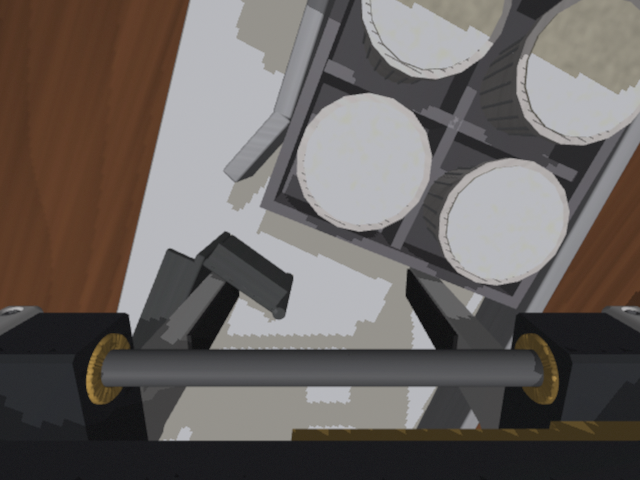

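View pics/side_9.png

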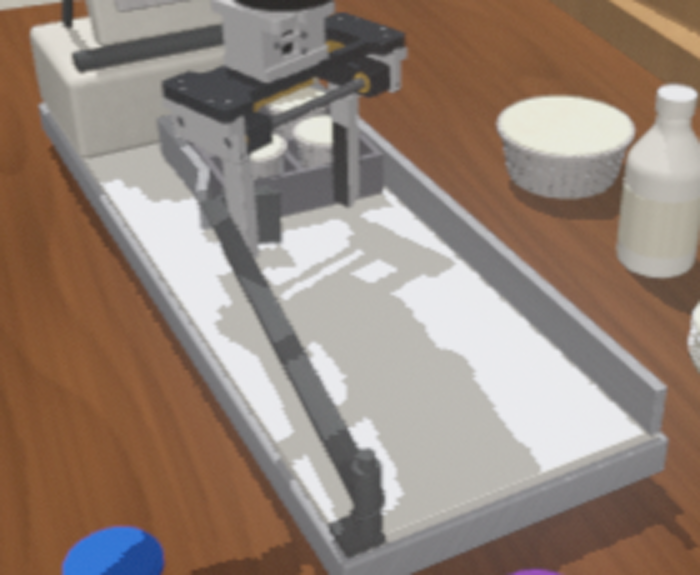

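Run:
```python
import cv2
from h import *
a=cv2.imread("pics/wrist_9.png")[0:330,220:640];cv2.imwrite("pics/w9z.png",cv2.resize(a,None,fx=1.8,fy=1.8,interpolation=cv2.INTER_CUBIC))
P=[tos(wray("wrist_9.npz",*p,.086)).round(1) for p in [(262,205),(517,306),(575,210),(330,40)]];print(P)
```

```text
[array([23.1, 65.9]), array([ 18.1, -63.8]), array([ 68.5, -66. ]), array([95.2, 60.3])]
```

View pics/w9z.png

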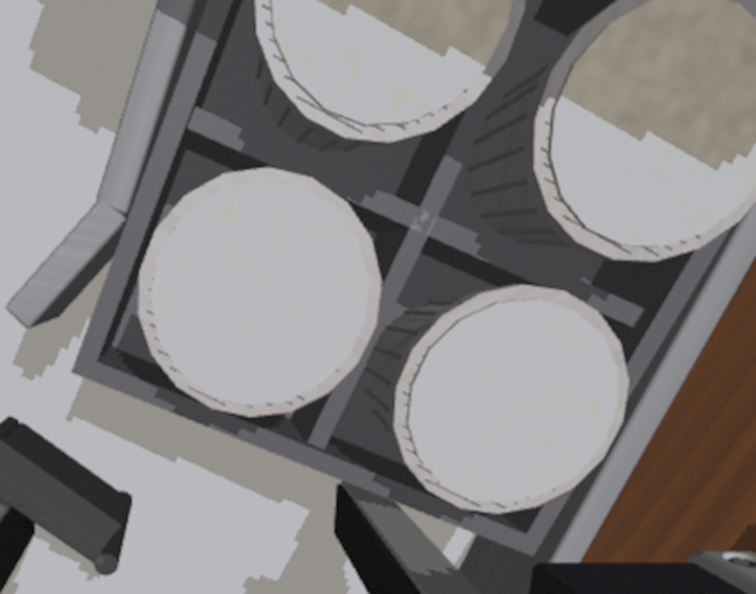

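```bash
python3 -m crank '{"twist":[[0,0,0],[0,0,0],[0,0,0],[0,0,0],[0,0,0],[0,0,0],[0,0,0],[0,0,0],[0,0,0],[0,0,0]],"offset":[[0.3,0.1,0],[0.3,0.1,0],[0.25,0.1,0],[0.2,0.07,0],[0,0,0],[0,0,0],[0,0,0],[0,0,0],[0,0,0],[0,0,0]],"grip":[9.4,9.4,9.4,9.4,9.4,9.4,9.4,9.4,9.4,9.4]}'
python3 pic.py 10 wrist
```

```text
time: 15.1
tcp_pos: [0.5017, 0.0661, 0.0843]
ee_rot: [0.53, 0.848, -0.001, 0.006]
ft_force: [7.6, -13.9, -2.7]
opening: 0.0941
15.1 [0.5017 0.0661 0.0843] sealer [-6.7 20.6] [  7.63 -13.94  -2.75] 0.09408544210354773
```

View pics/wrist_10.png

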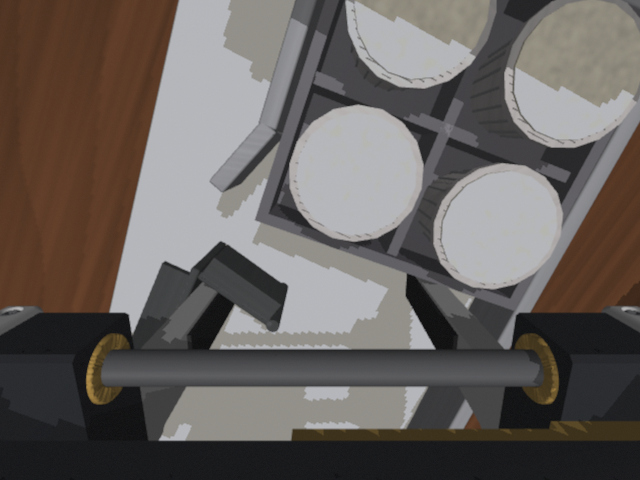

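Run:
```python
import cv2
from h import *
a=cv2.imread("pics/wrist_10.png")[0:330,220:640];cv2.imwrite("pics/w10z.png",cv2.resize(a,None,fx=1.8,fy=1.8,interpolation=cv2.INTER_CUBIC))
P=[tos(wray("wrist_10.npz",*p,.086)).round(1) for p in [(257,219),(507,302)]];print(P)
```

```text
[array([22.5, 61.8]), array([ 24.4, -63.5])]
```

View pics/w10z.png

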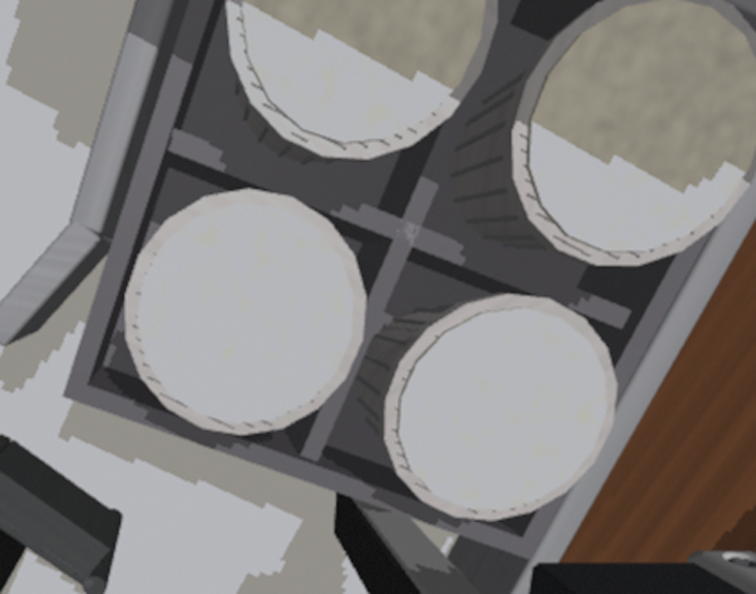

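```bash
python3 -m crank '{"twist":[[0,0,0],[0,0,0],[0,0,0],[0,0,0],[0,0,0],[0,0,0],[0,0,0],[0,0,0],[0,0,0],[0,0,0]],"offset":[[-0.47,-0.17,0],[-0.47,-0.17,0],[-0.9,-0.2,0],[-0.9,-0.2,0],[-0.5,0.5,0],[0,0,0],[0,0,0],[0,0,0],[0,0,-1],[0,0,-2]],"grip":[9.4,9.4,9.4,9.4,9.4,9.4,9.4,9.4,9.4,9.4]}'
python3 pic.py 11 wrist side
```

```text
time: 16.4
tcp_pos: [0.5085, 0.0404, 0.1137]
ee_rot: [0.53, 0.848, -0.0, -0.001]
ft_force: [0.3, 0.7, 0.8]
opening: 0.0941
16.4 [0.5085 0.0404 0.1137] sealer [-33.   16.5] [0.27 0.66 0.76] 0.0940780089486116
```

View pics/wrist_11.png

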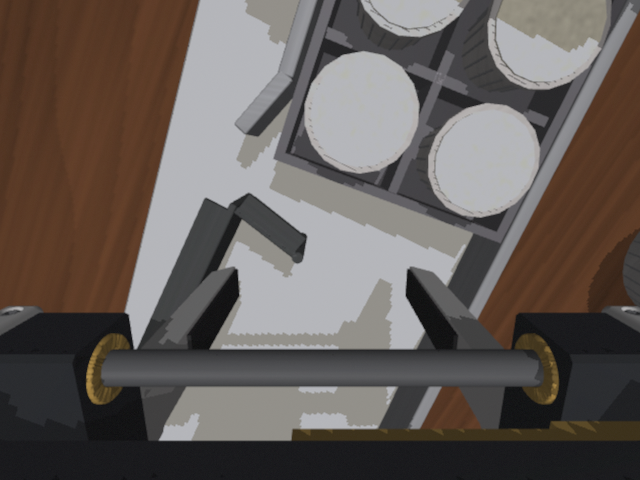

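View pics/side_11.png

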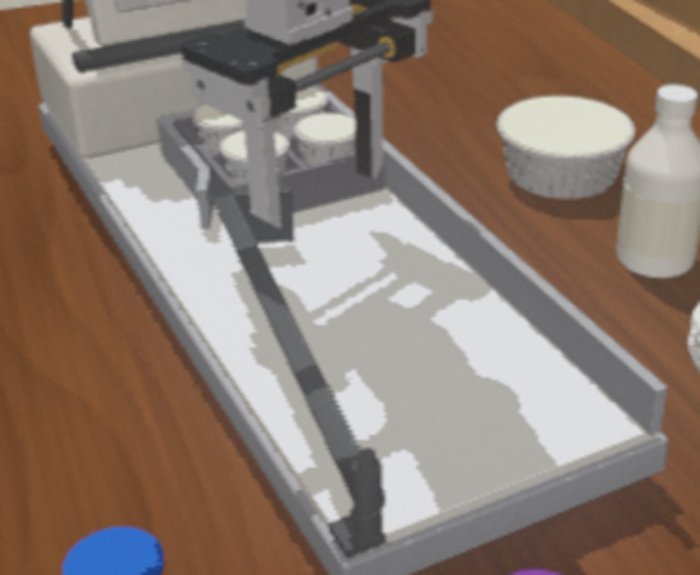

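```bash
python3 -m crank '{"twist":[[0,0,0],[0,0,0],[0,0,0],[0,0,0],[0,0,0],[0,0,0],[0,0,0],[0,0,0],[0,0,0],[0,0,0]],"offset":[[0,0,-3],[0,0,-3],[0,0,-3],[0,0,-3],[-2,0,-1],[-3,0,0],[-3,0,0],[-1,0,0],[0,0,0],[0,0,0]],"grip":[9.4,9.4,9.4,9.4,9.4,9.4,9.4,9.4,9.4,9.4]}'
python3 pic.py 12 wrist side scene
```

```text
time: 17.75
tcp_pos: [0.548, -0.0401, 0.2431]
ee_rot: [0.53, 0.848, 0.0, -0.001]
ft_force: [0.9, -0.6, 0.1]
opening: 0.0937
17.75 [ 0.548  -0.0401  0.2431] sealer [-117.2  -14.3] [ 0.95 -0.63  0.08] 0.09370545210803774
```

View pics/wrist_12.png

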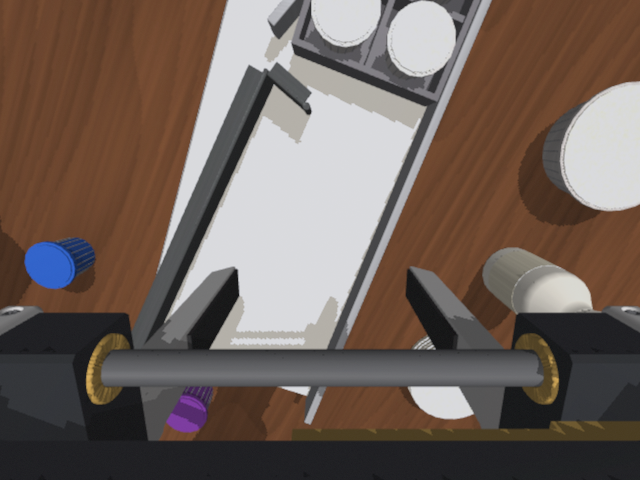

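View pics/scene_12.png

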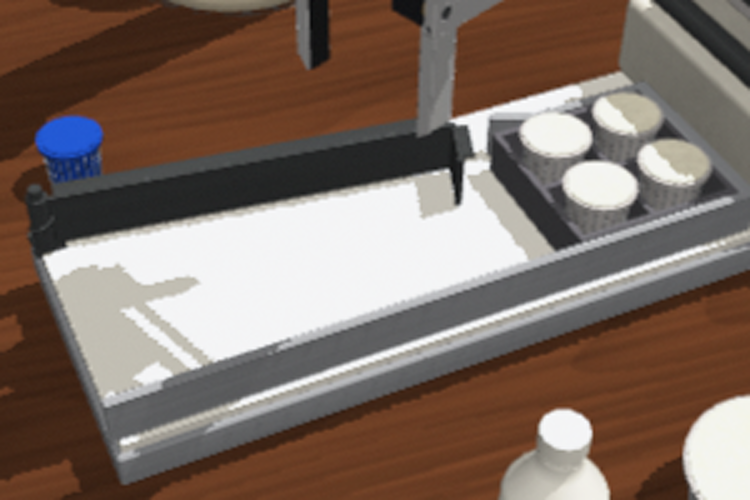

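View pics/side_12.png

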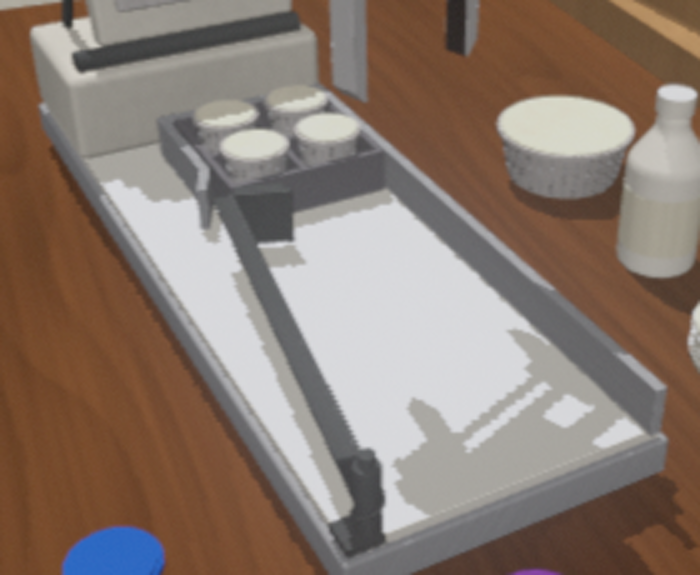

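```bash
python3 - <<'E'
import cv2
from h import *
a=cv2.imread("pics/wrist_12.png")[0:130,230:510];cv2.imwrite("pics/w12z.png",cv2.resize(a,None,fx=2.8,fy=2.8,interpolation=cv2.INTER_CUBIC))
E
python3 meas.py 12
```

```text
[(None, 5), (None, 60), (245.5, 120), (218.5, 180), (200.5, 220)]
[[ -49.1   77.4]
 [-104.3   85.1]
 [-143.8   90.6]]
gate 0.0008779797358951236 y at hinge 115.30713852284677
```

View pics/w12z.png

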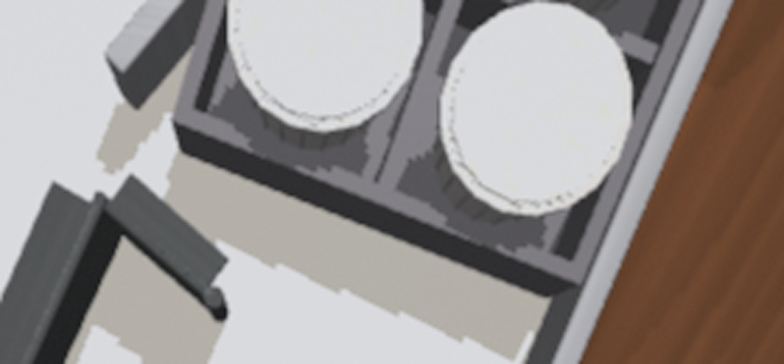

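Run:
```python
from h import *
z=lambda x,y:(230+x/2.8,y/2.8)
P=[tos(wray("wrist_12.npz",*z(*p),h)).round(1) for p,h in [((174,121),.086),((578,285),.086),((183,151),.05),((550,297),.05)]];print(P)
```

```text
[array([21.1, 61.5]), array([ 20.4, -68.3]), array([21.8, 61.8]), array([ 21.7, -70. ])]
```

```bash
python3 -c "
from workcell import robot
print(robot.job_done())"
```

```text
the job is handed in; nothing more can be done
None
```

The rack is home against the end stop, the gate has sprung shut behind it, and I handed the job in at about 18 s of the 43 s allowed. No verdict came back.

**What I did:** One fingertip pressed the gate open to 0.17–0.21 rad and held it there. The other finger pushed the rack past the lip and into the guides. I then backed off, pressed once more on the rail side to square the rack, and lifted the hand clear.

**Last checks, from the wrist camera and the force reading:**
- **Rack position:** its rear face is at about x = 20–22 mm, where home is 20 mm.
- **Rack angle:** square to within about 0.01 rad.
- **Gate:** about 0.001 rad, so shut.
- **Pots:** all four are in their cells.
- **Bystanders:** the tub, lids and bottle look untouched.
- **Hand:** free of everything, with no contact force.

**What did not go cleanly:**
- **Rack turned while being pushed:** it turned by about 0.07 rad and was still about 0.04 rad out when it first met the stop. The second press was needed because of that.
- **Not directly measured:** I judged that the gate never touched the rack from the pictures, which showed the lip about 15 mm or more clear. I could not read the gate contact forces separately from the rest of the hand's force.

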